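# Find the slick foot by drag

## Robot

A 6-joint arm with a two-finger parallel gripper is mounted at the origin on a cart in front of the work surface, level with it; the furniture and walls round the work are solid. World frame = base frame: x ahead of the robot, y to its left, z up, the work surface at z = 0. Lengths are in mm, angles in rad, forces in N, time in s.
With the tool pointing down it reaches from about 275 to 1000 mm from the base axis. Payload 8.4 kg.
Tool frame: the origin (TCP) lies on the centre line of the jaws, within the pads' length; the fingertips stand r.tip_reach ahead of it and the grasp point (between the pads) lies 3 mm ahead of it (r.tip_reach is the distance from the TCP to the fingertips, in mm); z points along the fingers, y is the direction in which the jaws open and shut (so a half turn about z gives the same grasp; the last joint's range is limited). The gripper opens to 85 mm and grips with 20 to 120 N. Pads are 22 mm wide; open, the fingers measure 114 mm over their backs; the gripper's body (76 mm by 85 mm) begins 54 mm behind the grasp point. The pads swing forward as they close: fully open they stand 13 mm farther back than shut.
Start: joints at [1.142, 0.353, 1.633, -0, 1.155, -0.002], TCP at [258.724, 568.938, 253.281] pointing down, gripper open.
Joint ranges: [-2.63, 2.63], [-0.92, 2.1], [0.06, 2.66], [-1.3, 4.44], [0, 2.69], [-3.02, 3.02]. Speed limits (rad/s): [2.22, 2.22, 2.79, 3.14, 3.14, 3.14].

## Interface

Orientations are given as [roll, pitch, yaw] about the fixed x, y, z axes, in that order (R = Rz(yaw) Ry(pitch) Rx(roll)).
In Python, from rig import sense, optics, r, nets gives the robot as it stands. The module is installed in compiled form; this text tells all that it offers.
- The arm moves only by the tool carry_out, never from a script. Its argument "increments" is a list that holds one entry, the list of rows, each a list of 6 numbers: the shift along the tool's x, y, z normalised to -1 to 1, where 1 is 40 cm, then the turn, a rotation vector about the tool's x, y, z normalised to -1 to 1, where 1 is 60 degrees. A call has 1 to 5 rows; each row is the pose to reach, as a shift and turn from the pose commanded when the call began, along the tool's axes at that moment; what a row does not reach only later rows make up. A row lasts 1/12 s, in which the tool goes at most 41.7 mm and 7.16 degrees, less where a joint would pass 70% of its speed; a pose out of reach is approached as far as the arm can. A call with a number of a shift or a turn outside -1 to 1 is refused whole. A call with a gripper value outside its range is refused whole. "hand" is the closure, from 0 (fully open) to 1 (shut), set as the call begins (left out, the last holds). The fingers move at their own pace and stop on an object; "squeeze" is the grip in N (left out, the last holds). Time passes only in rows, so rows that repeat a pose let the fingers close. It gives the time, the measured TCP pose, the force and the opening at its end, in the units of the state.
- sense(): the state, without advancing time (a new reading comes with each control period).
- optics.grab_frame(name): name is "scene" or "top"; returns a dict with "img" (384x512x3 uint8, red, green, blue), "range_z" (384x512 float32, mm along the optical axis (not along the pixel's ray), 0 where there is no reading), "fov_y" (degrees; the focal length in pixels is half the picture's height over the tangent of half this angle, whatever the lens; pixels are square), "cx", "cy" (the principal point, pixels), "k1" (the pictures are not rectified: a ray, as slopes to the right and down, at radius r is drawn at 1 + k1 r^2 times it, then the intrinsics apply), "R" (3x3) and "t" (3): a world point X has camera coordinates R X + t. Camera axes: x right, y down, z forward; pixel columns grow to the right and rows downward; lengths in mm; the calibration is good to about 2 mm. A picture is of the moment at which its call begins.
- r.sign_off(): hands the job in, once; it reports no verdict.
Trained networks look in the newest picture that a camera, given by its name, has taken for a name from the list of things; names that differ only in an ending like _2 or _b are one class to them, and where a whole thing is asked for, a point or a joint stands for the part that bears it (a point fixed in the world has none). Each returns a list of dicts, best first, with "confidence" (0 to 1); they miss things now and then, are a little off and sometimes report something else, mostly with a low value. They report only what shows in the picture. A call takes as long as a camera call. They do not tell look-alikes from the thing itself.
- nets.trace(target, camera): "mask" (384x512 bool, what is visible of it).
- nets.tip_of(target, camera): "point" ([x, y, z] in mm, in world coordinates, good to about 4 mm: a listed point, or the origin of a listed thing).
The state is a dict: "clock": time; "qpos": joint angles; "qvel": joint speeds; "joint_efforts": joint torques, N m; "eef_pos": TCP position; "tcp_rot": TCP orientation; "contact_force": force on the tool from outside, world axes, zero at the start; "wrist_torque": the same for the moment, N m; "opening": opening from 0.0 (shut) to 1.0 (fully open).
Only numpy, scipy, OpenCV 4.12 (cv2) and the standard library are available. Lean on these libraries where they do the work, as an engineer would, in place of code of your own. Each camera call takes 0.05 s, during which the arm holds its last target.

## Task

One of the four sprung feet on the steel plate has a slick, worn sole, though all four look alike. Take them by the knob one after another, press the spring down about half its travel (never to its stop) and drag the foot a few centimetres across the plate, until you have felt the one that slides far more easily than the others. Stand that one upright in the grey tray, and leave the other three standing on the plate without ever lifting them off it; do not disturb the things around.

Things in the scene. Friction and masses are not known exactly. Their poses are not given: they have to be found in the camera images.
- plate: the fixed flat steel plate, 190 mm along its x, 400 mm along its y, 6 mm thick, on the worktop; origin at the centre of its underside; the four feet stand on it in a row along its y, about 90 mm apart, near the middle of its width. Dragging a sound foot over it takes over 0.6 of the load on the sole (its weight and the spring), the slick one under 0.2
- tray: the fixed shallow grey plastic tray, 130 mm (its x) by 150 mm (its y), 24 mm high, walls and floor 3 mm thick; origin at the centre of its underside
- foot_a: one of four sprung feet that look alike, 0.25 kg, 62 mm high: square black rubber sole 50x50x6 mm, steel flange 46x46 mm on it (top 9 mm up), spring round a neck, upright grip knob on top. Any of the four may be the slick one. Origin at the centre of the underside of the sole, z up along the knob
- foot_b: one of four sprung feet that look alike, 0.25 kg, 62 mm high: square black rubber sole 50x50x6 mm, steel flange 46x46 mm on it (top 9 mm up), spring round a neck, upright grip knob on top. Any of the four may be the slick one. Origin at the centre of the underside of the sole, z up along the knob
- foot_c: one of four sprung feet that look alike, 0.25 kg, 62 mm high: square black rubber sole 50x50x6 mm, steel flange 46x46 mm on it (top 9 mm up), spring round a neck, upright grip knob on top. Any of the four may be the slick one. Origin at the centre of the underside of the sole, z up along the knob
- foot_d: one of four sprung feet that look alike, 0.25 kg, 62 mm high: square black rubber sole 50x50x6 mm, steel flange 46x46 mm on it (top 9 mm up), spring round a neck, upright grip knob on top. Any of the four may be the slick one. Origin at the centre of the underside of the sole, z up along the knob
- foot_a_grip (a point): centre of foot_a's grip: round upright aluminium knob, 22 mm across, 22 to 56 mm above the underside of the sole (this point 42 mm) while the spring is free, and a small stud on top. Pressed, the knob sinks up to 12 mm (2.4 N at first, 1.2 N more per mm), then is hard against its stop
- foot_b_grip (a point): centre of foot_b's grip: round upright aluminium knob, 22 mm across, 22 to 56 mm above the underside of the sole (this point 42 mm) while the spring is free, and a small stud on top. Pressed, the knob sinks up to 12 mm (2.4 N at first, 1.2 N more per mm), then is hard against its stop
- foot_c_grip (a point): centre of foot_c's grip: round upright aluminium knob, 22 mm across, 22 to 56 mm above the underside of the sole (this point 42 mm) while the spring is free, and a small stud on top. Pressed, the knob sinks up to 12 mm (2.4 N at first, 1.2 N more per mm), then is hard against its stop
- foot_d_grip (a point): centre of foot_d's grip: round upright aluminium knob, 22 mm across, 22 to 56 mm above the underside of the sole (this point 42 mm) while the spring is free, and a small stud on top. Pressed, the knob sinks up to 12 mm (2.4 N at first, 1.2 N more per mm), then is hard against its stop
- gasket_tin: bystander: small grey steel tin with lid, 49x69x20 mm; origin at the centre of its underside
- tube_cutter: bystander: blue tube cutter, 24x89x18 mm; origin at the centre of its underside
- timer: bystander: small white bench timer, 62x66x20 mm; origin at the centre of its underside
Things that resemble listed ones, but are neither listed nor needed, are in the scene too. What is shaped like the foot_b but orange is not meant.

How it is judged (in metres and radians):
On the way:
1. the slick foot is dragged over the plate, pressed on by its spring (over 5 N on the plate, more than 15 mm from where it stood) (contact force between slick_sole and plate above 5 N and distance of slick_sole from where it was at the start of the episode above 0.015 m and linear speed of any of foot_a, foot_b, foot_c, foot_d above 0.003 m/s), for 0.1 s.
At the end, for the whole second after the job is handed in: the slick foot stands upright (within 0.12 rad) and still on the floor of the tray; the other three feet stand upright and still on the plate, their centres within its edges (x of slick_sole in the frame of tray between -0.045 and 0.045 m and y of slick_sole in the frame of tray between -0.055 and 0.055 m and z of slick_sole in the frame of tray between 0.003 and 0.012 m and angle between each of slick_sole, grippy_sole_0, grippy_sole_1, grippy_sole_2's own z axis and vertical below 0.12 rad and linear speed of each of foot_a, foot_b, foot_c, foot_d below 0.02 m/s and x of grippy_sole_0 in the frame of plate between -0.095 and 0.095 m and y of grippy_sole_0 in the frame of plate between -0.2 and 0.2 m and z of grippy_sole_0 in the frame of plate between 0.006 and 0.015 m and x of grippy_sole_1 in the frame of plate between -0.095 and 0.095 m and y of grippy_sole_1 in the frame of plate between -0.2 and 0.2 m and z of grippy_sole_1 in the frame of plate between 0.006 and 0.015 m and x of grippy_sole_2 in the frame of plate between -0.095 and 0.095 m and y of grippy_sole_2 in the frame of plate between -0.2 and 0.2 m and z of grippy_sole_2 in the frame of plate between 0.006 and 0.015 m); the robot touches nothing.
It fails at once if a foot is pressed onto the plate or tray with more than 24 N (spring driven against its stop) (contact force between any of foot_a, foot_b, foot_c, foot_d and plate above 24 N or contact force between any of foot_a, foot_b, foot_c, foot_d and tray above 24 N).
It fails at once if a foot that still grips is lifted more than 15 mm off the plate (z of any of grippy_sole_0, grippy_sole_1, grippy_sole_2 in the frame of plate above 0.025 m).
It fails at once if a bystander is moved more than 20 mm (distance of any of gasket_tin, tube_cutter, timer from where it was at the start of the episode above 0.02 m).
It also fails if it takes over 72 s, if anything falls off the work surface, if the arm or the gripper's body presses on something with over 40 N, if the wrist force passes 120 N, or if a joint passes its speed limit or range.

## Working session

There is one attempt and no reset: what is moved stays moved. The work goes in short steps, Python scripts to look and compute and a tool call to move; the robot and the scene stay as the last step left them, time stands still between calls to the robot, and variables do not carry over. Pictures are saved under pics/ and viewed, and the job is handed in when it is done.

Besides the shell and the picture viewer there is one more tool, called after "Request:" as a command line: name --argument value ..., lists and objects as JSON in quotes. carry_out: Moves the arm, as the interface text tells. Its arguments: {"type":"object","properties":{"increments":{"type":"array","items":{"type":"array","items":{"type":"array","items":{"type":"number","minimum":-1,"maximum":1}}}},"hand":{"type":"number"},"squeeze":{"type":"number"}},"required":["increments"]}

```bash
mkdir -p pics
python3 - <<'E'
from rig import sense, optics, r, nets
import cv2
s=sense();print({k:s[k] for k in s}, r.tip_reach)
for n in("scene","top"):
    f=optics.grab_frame(n);cv2.imwrite(f"pics/{n}0.png",f["img"][:,:,::-1]);print(n,f["fov_y"],f["cx"],f["cy"],f["k1"],f["R"],f["t"])
    for t in("foot_a_grip","foot_a","tray","plate","gasket_tin","tube_cutter","timer"):
        for d in nets.tip_of(t,n):print(n,t,[round(float(x)) for x in d["point"]],round(float(d["confidence"]),2))
E
```

```text
{'clock': 0.0, 'qpos': array([ 1.14161134e+00,  3.53635524e-01,  1.63416116e+00, -2.57418802e-05,
        1.15521240e+00, -2.37182890e-03]), 'qvel': array([-0.0001636 , -0.00051028,  0.00069287, -0.00027594,  0.00017103,
       -0.00167677]), 'joint_efforts': array([-2.02167204e-03, -6.05236244e+01, -3.42079496e+01, -1.57206414e-04,
        9.07876936e-03,  4.33827864e-06]), 'eef_pos': array([258.52998453, 568.5127072 , 252.55798951]), 'tcp_rot': array([-3.14017617e+00,  2.01764108e-05,  2.71478992e+00]), 'contact_force': array([0.33449874, 0.4470165 , 0.06228846]), 'wrist_torque': array([-0.0042258 , -0.0049184 , -0.00808909]), 'opening': 0.9985845895269191} 22.0
scene 43.247889031177074 251.22152472840264 188.9946585525252 -0.14402469194545559 [[-0.70047013 -0.71367994 -0.00159408]
 [-0.54635025  0.53767201 -0.64219172]
 [ 0.45917644 -0.44896519 -0.7665424 ]] [ 335.18906998  445.72104615 1552.63013775]
scene foot_a [499, -632, 0] 0.58
scene foot_a [719, 107, 8] 0.58
scene tray [490, 333, 0] 0.77
scene plate [720, 111, 4] 0.15
scene gasket_tin [718, 109, 8] 0.79
scene tube_cutter [725, -5, -7] 0.55
scene timer [706, -236, 3] 0.48
top 50.89604512759503 264.83172214231126 190.3012498723023 -0.05761147950624001 [[ 0.07995286 -0.99679087 -0.00393837]
 [-0.97562672 -0.07744406 -0.20531662]
 [ 0.20435273  0.02025803 -0.97868768]] [-157.03197182  577.96128106 1388.08488424]
top foot_a_grip [511, -15, 45] 0.58
top foot_a [512, -18, 5] 0.76
top foot_a [550, -203, 8] 0.72
top foot_a [524, -105, 4] 0.7
top foot_a [500, -635, 6] 0.65
top foot_a [497, 67, 4] 0.53
top tray [481, 323, 1] 0.56
top plate [522, -61, 2] 0.93
top gasket_tin [718, 106, 1] 0.47
top tube_cutter [722, -1, 2] 0.48
top timer [706, -236, -2] 0.76
```

View pics/scene0.png

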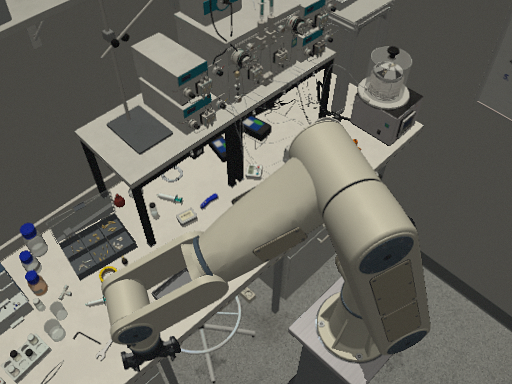

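View pics/top0.png

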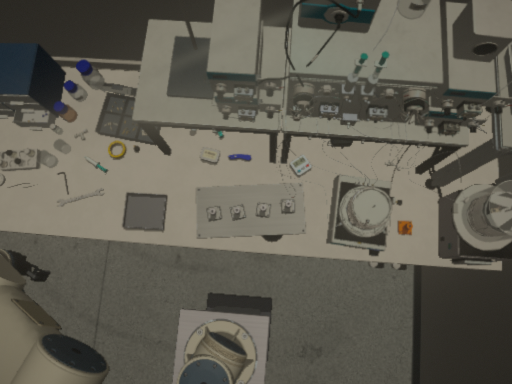

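The top view shows four grey feet on the plate at pixels (213,213), (237,212), (263,210) and (288,206). The orange look-alike at (404,228) is off the plate and not meant. The tray is at (146,212). I'll enlarge this area and measure it.

```bash
cat > h.py <<'E'
from rig import sense, optics, r, nets
import cv2, numpy as np
def cloud(f):
    h,w=f["range_z"].shape
    fl=h/2/np.tan(np.radians(f["fov_y"]/2))
    u,v=np.meshgrid(np.arange(w),np.arange(h))
    xd=(u-f["cx"])/fl; yd=(v-f["cy"])/fl
    x,y=xd.copy(),yd.copy()
    for _ in range(20):
        k=1+f["k1"]*(x*x+y*y); x=xd/k;y=yd/k
    z=f["range_z"]
    return (np.stack([x*z,y*z,z],-1)-f["t"])@np.array(f["R"])  # R^T(X-t)
E
python3 - <<'E'
from h import *
f=optics.grab_frame("top");P=cloud(f);ok=f["range_z"]>0
cv2.imwrite("pics/crop.png",cv2.resize(f["img"][170:250,110:320,::-1],None,fx=3.8,fy=3.8,interpolation=cv2.INTER_CUBIC))
reg=ok.copy();reg[:170]=0;reg[250:]=0;reg[:,:110]=0;reg[:,320:]=0
for lo,hi in((50,75),(38,75),(7,20)):
    m=(reg&(P[...,2]>lo)&(P[...,2]<hi)).astype(np.uint8)
    n,l,st,c=cv2.connectedComponentsWithStats(m)
    for i in range(1,n):
        if st[i,4]>4:
            q=P[l==i];print(lo,c[i].round(),st[i,4],q.mean(0).round(1),q.min(0).round(),q.max(0).round())
# plate mask
m=(reg&(P[...,2]>3.5)&(P[...,2]<70));m[:,:180]=0
q=P[m][:,:2].astype(np.float32);print("plate",cv2.minAreaRect(q))
m=(reg&(P[...,2]>14)&(P[...,2]<40));m[:,180:]=0
q=P[m][:,:2].astype(np.float32);print("tray",cv2.minAreaRect(q), np.median(P[205:218,140:150,2]),np.median(P[225:232,210:290,2]))
for row in (f["range_z"]>0)*0+P[...,2].round().astype(int),: print(row[200:222,204:224])
E
```

```text
50 [288. 204.] 33 [ 545.2 -195.8   62.2] [ 535. -205.   50.] [ 557. -186.   72.]
50 [262. 208.] 32 [ 525.3 -107.3   62. ] [ 516. -117.   53.] [535. -98.  68.]
50 [236. 210.] 33 [508.7 -15.4  61.6] [498. -25.  56.] [520.  -6.  71.]
50 [212. 211.] 32 [498.2  71.4  60.8] [488.  60.  52.] [509.  82.  67.]
38 [288. 204.] 37 [ 545.1 -195.6   60.3] [ 535. -205.   43.] [ 563. -186.   72.]
38 [263. 208.] 36 [ 524.3 -107.5   60. ] [ 515. -117.   39.] [535. -98.  68.]
38 [236. 210.] 35 [508.4 -15.8  60.6] [498. -25.  42.] [520.  -6.  71.]
38 [212. 212.] 39 [497.   70.3  57.5] [487.  60.  38.] [509.  82.  67.]
7 [299. 172.] 40 [ 677.8 -232.1   16.2] [ 665. -260.    9.] [ 687. -208.   20.]
7 [293. 186.] 23 [ 622.5 -212.4    9.1] [ 607. -228.    7.] [ 636. -195.   13.]
7 [249. 187.] 18 [605.6 -48.6   9.4] [591. -65.   7.] [616. -35.  14.]
7 [261. 190.] 35 [600.3 -96.2   8.6] [ 584. -114.    7.] [618. -76.  13.]
7 [268. 184.] 8 [ 622.6 -119.5    9.1] [ 620. -131.    7.] [ 625. -112.   11.]
7 [201. 189.] 13 [586.3 128.8   8.3] [577. 118.   7.] [594. 139.  12.]
7 [219. 189.] 35 [590.6  60.    8.7] [5
[... 6610 characters left out ...]
7   16   38   43   21   16   18   12
    12   15   15    9    4    2]
 [   0    4    8   10   18   11   17   17    9   11   12   10   14   15
    13   14    6   11    6    9]
 [   8   13    7   -1   17   13   15   16   11   14   14   16   16   16
    15   13   13    3    8    1]
 [   1    8    8    6    9   15   15   19   14   12   17   16   20   10
    12   15   10   10    7    7]
 [   2    5    8    6   15   14   19   16   15   16   10   12 1477   14
    14    6    4    1    4    8]
 [   7    0    7    8   13   18   11   19   13   10    4    4   -3   -2
     3    6    0    1    4    4]
 [   4    8   -3    9    4    5    8    5    6    4    5    7    7    6
     5    6    6    7    5    9]]
```

View pics/crop.png

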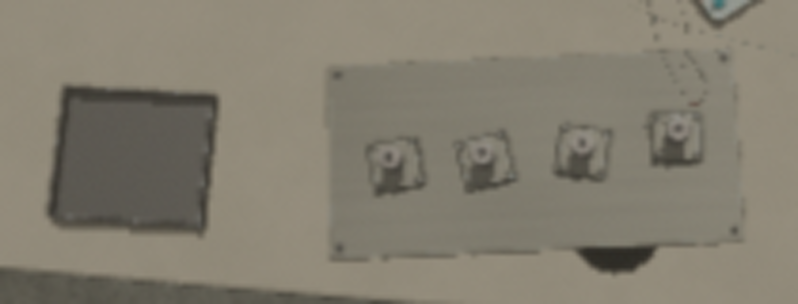

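```bash
cat >> h.py <<'E'
from scipy.spatial.transform import Rotation as Ro
def go(target,rpy=(np.pi,0,1.67)):
    s=sense();p=np.array(s["eef_pos"]);A=Ro.from_euler("xyz",s["tcp_rot"])
    B=Ro.from_euler("xyz",rpy)
    d=A.inv().apply(np.array(target)-p)/400; w=(A.inv()*B).as_rotvec()/np.radians(60)
    print("t",round(s["clock"],2),"pos",p.round(1),"rpy",np.round(s["tcp_rot"],3),"F",np.round(s["contact_force"],1))
    print("inc",d.round(4).tolist(),w.round(4).tolist())
E
python3 -c "
from h import *
go((498,71,150)); go((420,300,220),(np.pi,0,2.2))"
```

```text
t 0.85 pos [258.7 568.9 253.3] rpy [-3.142 -0.     2.715] F [-0.   0.5 -0.4]
inc [-1.0599, -0.8855, 0.2582] [-0.0, -0.0, 0.9977]
t 0.85 pos [258.7 568.9 253.3] rpy [-3.142 -0.     2.715] F [-0.   0.5 -0.4]
inc [-0.6454, -0.4451, 0.0832] [-0.0, -0.0, 0.4916]
```

Request:
carry_out --increments '[[[-0.0645,-0.0445,0.0083,0,0,0.06],[-0.15,-0.1,0.0166,0,0,0.16],[-0.23,-0.16,0.03,0,0,0.26],[-0.3,-0.21,0.04,0,0,0.36],[-0.37,-0.25,0.05,0,0,0.46]]]'

```text
clock: 1.27
eef_pos: [352.3, 414.6, 233.1]
tcp_rot: [-3.141, 0.0, 2.228]
contact_force: [0.6, 0.5, 0.0]
opening: 1.003
```

```bash
python3 -c "
from h import *
go((498,71,150))"
```

```text
t 1.27 pos [352.3 414.6 233.1] rpy [-3.141  0.     2.228] F [0.6 0.5 0. ]
inc [-0.9026, -0.2363, 0.2081] [-0.0003, 0.0003, 0.5328]
```

Request:
carry_out --increments '[[[-0.09,-0.024,0.02,0,0,0.1],[-0.18,-0.048,0.04,0,0,0.2],[-0.27,-0.07,0.06,0,0,0.3],[-0.36,-0.095,0.08,0,0,0.4],[-0.45,-0.12,0.1,0,0,0.5]]]' --hand 0.4 --squeeze 40

```text
clock: 1.68
eef_pos: [425.4, 243.6, 193.2]
tcp_rot: [3.141, -0.0, 1.705]
contact_force: [-0.1, 0.4, 0.1]
opening: 0.599
```

```bash
python3 -c "
from h import *
go((498,71,150))"
```

```text
t 1.68 pos [425.4 243.6 193.2] rpy [ 3.141 -0.     1.705] F [-0.1  0.4  0.1]
inc [-0.4519, 0.1223, 0.108] [0.0007, -0.0002, 0.033]
```

Request:
carry_out --increments '[[[-0.1,0.027,0.024,0,0,0.033],[-0.2,0.054,0.048,0,0,0.033],[-0.3,0.081,0.072,0,0,0.033],[-0.39,0.105,0.096,0,0,0.033],[-0.452,0.122,0.108,0,0,0.033]]]'

```text
clock: 2.1
eef_pos: [498.8, 69.8, 149.3]
tcp_rot: [-3.141, 0.001, 1.674]
contact_force: [-0.1, -0.3, -0.3]
opening: 0.602
```

```bash
python3 -c "
from h import *
f=optics.grab_frame('top');cv2.imwrite('pics/c1.png',cv2.resize(f['img'][170:250,110:320,::-1],None,fx=3.8,fy=3.8,interpolation=cv2.INTER_CUBIC))
go((498,71,52))"
```

```text
t 2.15 pos [500.   67.6 149. ] rpy [3.141e+00 2.000e-03 1.673e+00] F [ 1.5 -1.6 -0.6]
inc [0.0094, -0.0042, 0.2424] [0.0001, 0.0017, 0.0032]
```

View pics/c1.png

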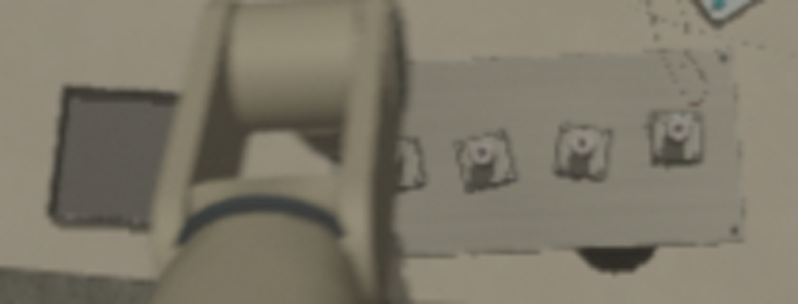

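The arm now stands over foot 1 and hides it, while the other three are still clear in their places at crop (482,160), (582,150) and (678,135). I'll go down to the knob.

Request:
carry_out --increments '[[[0.005,-0.002,0.05,0,0,0],[0.009,-0.004,0.1,0,0,0],[0.009,-0.004,0.14,0,0,0],[0.009,-0.004,0.16,0,0,0],[0.009,-0.004,0.16,0,0,0]]]'

```text
clock: 2.57
eef_pos: [495.2, 76.2, 84.7]
tcp_rot: [-3.139, 0.0, 1.675]
contact_force: [-0.4, -0.1, -0.2]
opening: 0.598
```

```bash
python3 -c "
from h import *
go((498,71,53))"
```

```text
t 2.57 pos [495.2  76.2  84.7] rpy [-3.139  0.     1.675] F [-0.4 -0.1 -0.2]
inc [-0.0136, 0.0057, 0.0792] [-0.0026, 0.0001, 0.0047]
```

Request:
carry_out --increments '[[[-0.0125,0.005,0,0,0,0],[-0.0125,0.005,0.02,0,0,0],[-0.0125,0.005,0.05,0,0,0],[-0.0125,0.005,0.079,0,0,0],[-0.0125,0.005,0.079,0,0,0]]]'

```text
clock: 2.98
eef_pos: [498.3, 71.3, 53.5]
tcp_rot: [-3.141, 0.0, 1.675]
contact_force: [-0.1, -0.7, -0.3]
opening: 0.601
```

Request:
carry_out --increments '[[[0,0,0,0,0,0],[0,0,0,0,0,0]]]'

```text
clock: 3.15
eef_pos: [499.3, 71.5, 55.2]
tcp_rot: [3.141, 0.0, 1.675]
contact_force: [0.4, -0.4, -0.2]
opening: 0.602
```

```bash
python3 -c "
from h import *
go((498,71,53))"
```

```text
t 3.15 pos [499.3  71.5  55.2] rpy [3.141 0.    1.675] F [ 0.4 -0.4 -0.2]
inc [-0.001, -0.0034, 0.0054] [0.0009, 0.0, 0.0047]
```

Request:
carry_out --increments '[[[0,0,0,0,0,0],[0,0,0,0,0,0],[0,0,0,0,0,0],[0,0,0,0,0,0],[0,0,0,0,0,0]]]' --hand 1 --squeeze 40

```text
clock: 3.57
eef_pos: [499.2, 71.6, 54.9]
tcp_rot: [3.141, -0.0, 1.675]
contact_force: [1.1, 0.0, 3.4]
opening: 0.243
```

Request:
carry_out --increments '[[[0,0,0,0,0,0],[0,0,0,0,0,0]]]'

```text
clock: 3.73
eef_pos: [499.2, 71.6, 54.7]
tcp_rot: [3.141, -0.0, 1.675]
contact_force: [0.8, -0.1, 3.0]
opening: 0.244
```

Knob gripped. Pressing about 5.5 mm.

Request:
carry_out --increments '[[[0,0,0.005,0,0,0],[0,0,0.01,0,0,0],[0,0,0.014,0,0,0],[0,0,0.014,0,0,0],[0,0,0.014,0,0,0]]]'

```text
clock: 4.15
eef_pos: [499.2, 71.6, 49.1]
tcp_rot: [3.141, -0.0, 1.675]
contact_force: [-0.4, 0.3, 9.5]
opening: 0.245
```

Request:
carry_out --increments '[[[0,0.01,0,0,0,0],[0,0.02,0,0,0,0],[0,0.03,0,0,0,0],[0,0.04,0,0,0,0],[0,0.05,0,0,0,0]]]'

```text
clock: 4.57
eef_pos: [518.0, 73.5, 48.9]
tcp_rot: [-3.14, 0.0, 1.675]
contact_force: [-2.6, -0.5, 9.4]
opening: 0.244
```

Request:
carry_out --increments '[[[0,0.01,0,0,0,0],[0,0.02,0,0,0,0],[0,0.03,0,0,0,0]]]'

```text
clock: 4.82
eef_pos: [530.0, 74.7, 48.9]
tcp_rot: [-3.14, 0.0, 1.675]
contact_force: [-3.2, -0.8, 8.8]
opening: 0.243
```

The ratio is about 0.25, which is low. I'll drag back and take the difference to cancel the force offset.

Request:
carry_out --increments '[[[0,-0.01,0,0,0,0],[0,-0.02,0,0,0,0],[0,-0.03,0,0,0,0],[0,-0.04,0,0,0,0]]]'

```text
clock: 5.15
eef_pos: [516.3, 73.4, 49.6]
tcp_rot: [3.138, -0.0, 1.675]
contact_force: [3.1, 0.9, 8.3]
opening: 0.245
```

Request:
carry_out --increments '[[[0,-0.01,0,0,0,0],[0,-0.02,0,0,0,0],[0,-0.03,0,0,0,0],[0,-0.04,0,0,0,0]]]'

```text
clock: 5.48
eef_pos: [500.4, 71.8, 49.6]
tcp_rot: [3.138, -0.0, 1.675]
contact_force: [3.7, 1.4, 8.5]
opening: 0.243
```

Ratio about 0.3, which is ambiguous, so I'll compare with the others. Unpress, release and lift.

Request:
carry_out --increments '[[[0,0,-0.007,0,0,0],[0,0,-0.013,0,0,0],[0,0,-0.013,0,0,0]]]'

```text
clock: 5.73
eef_pos: [499.1, 71.6, 54.4]
tcp_rot: [3.141, -0.0, 1.675]
contact_force: [0.9, 0.8, 2.4]
opening: 0.241
```

Request:
carry_out --increments '[[[0,0,0,0,0,0],[0,0,0,0,0,0],[0,0,0,0,0,0],[0,0,-0.02,0,0,0],[0,0,-0.1,0,0,0]]]' --hand 0.4

```text
clock: 6.15
eef_pos: [495.7, 71.1, 91.2]
tcp_rot: [-3.134, 0.0, 1.675]
contact_force: [0.2, 0.4, -0.5]
opening: 0.597
```

```bash
python3 -c "
from h import *
go((508.7,-15.4,120));go((508.7,-15.4,55))"
```

```text
t 6.15 pos [495.7  71.1  91.2] rpy [-3.134  0.     1.675] F [ 0.2  0.4 -0.5]
inc [-0.2184, 0.0094, -0.0721] [-0.0075, 0.0003, 0.0046]
t 6.15 pos [495.7  71.1  91.2] rpy [-3.134  0.     1.675] F [ 0.2  0.4 -0.5]
inc [-0.2184, 0.0107, 0.0904] [-0.0075, 0.0003, 0.0046]
```

Request:
carry_out --increments '[[[-0.04,0,0,0,0,0],[-0.12,0,0,0,0,0],[-0.19,0.001,0,0,0,0],[-0.219,0.001,0,0,0,0],[-0.219,0.001,0,0,0,0]]]'

```text
clock: 6.57
eef_pos: [508.4, -17.4, 94.4]
tcp_rot: [3.141, 0.0, 1.672]
contact_force: [-0.4, 0.3, -0.7]
opening: 0.601
```

Request:
carry_out --increments '[[[0,0,0,0,0,0],[0,0,0,0,0,0]]]'

```text
clock: 6.73
eef_pos: [508.0, -14.9, 94.1]
tcp_rot: [-3.141, -0.0, 1.675]
contact_force: [0.5, 0.5, 0.1]
opening: 0.598
```

```bash
python3 -c "
from h import *
go((508.7,-15.4,55))"
```

```text
t 6.73 pos [508.  -14.9  94.1] rpy [-3.141 -0.     1.675] F [0.5 0.5 0.1]
inc [-0.0014, 0.0017, 0.0976] [-0.0005, -0.0003, 0.0045]
```

Request:
carry_out --increments '[[[0,0.001,0.03,0,0,0],[0,0.001,0.06,0,0,0],[0,0.001,0.085,0,0,0],[0,0.001,0.098,0,0,0],[0,0.001,0.098,0,0,0]]]'

```text
clock: 7.15
eef_pos: [507.7, -14.8, 53.7]
tcp_rot: [-3.139, -0.0, 1.676]
contact_force: [1.0, 0.1, 0.4]
opening: 0.603
```

Request:
carry_out --increments '[[[0,0,0,0,0,0],[0,0,0,0,0,0],[0,0,0,0,0,0],[0,0,0,0,0,0],[0,0,0,0,0,0]]]' --hand 1

```text
clock: 7.57
eef_pos: [509.1, -15.5, 55.4]
tcp_rot: [3.14, -0.0, 1.675]
contact_force: [0.4, 1.5, 1.8]
opening: 0.246
```

Request:
carry_out --increments '[[[0,0,0,0,0,0],[0,0,0,0,0,0]]]'

```text
clock: 7.73
eef_pos: [509.1, -15.4, 55.2]
tcp_rot: [3.141, -0.0, 1.675]
contact_force: [0.8, 1.9, 2.8]
opening: 0.248
```

Request:
carry_out --increments '[[[0,0,0.005,0,0,0],[0,0,0.01,0,0,0],[0,0,0.014,0,0,0],[0,0,0.014,0,0,0],[0,0,0.014,0,0,0]]]'

```text
clock: 8.15
eef_pos: [509.2, -15.5, 49.6]
tcp_rot: [3.141, -0.0, 1.675]
contact_force: [0.2, 2.5, 9.1]
opening: 0.244
```

Request:
carry_out --increments '[[[0,0.01,0,0,0,0],[0,0.02,0,0,0,0],[0,0.03,0,0,0,0],[0,0.04,0,0,0,0],[0,0.05,0,0,0,0]]]'

```text
clock: 8.57
eef_pos: [525.6, -13.8, 48.7]
tcp_rot: [-3.135, -0.0, 1.675]
contact_force: [-8.3, -0.6, 10.7]
opening: 0.248
```

Request:
carry_out --increments '[[[0,0.01,0,0,0,0],[0,0.02,0,0,0,0],[0,0.03,0,0,0,0]]]'

```text
clock: 8.82
eef_pos: [537.6, -12.5, 48.7]
tcp_rot: [-3.135, -0.0, 1.675]
contact_force: [-8.9, -0.6, 10.2]
opening: 0.246
```

Foot 2 drags at about 0.67 of the load, so it is sound, against about 0.3 for foot 1. I'll drag it back, then also test feet 3 and 4.

Request:
carry_out --increments '[[[0,-0.015,0,0,0,0],[0,-0.03,0,0,0,0],[0,-0.045,0,0,0,0],[0,-0.06,0,0,0,0],[0,-0.075,0,0,0,0]]]'

```text
clock: 9.23
eef_pos: [514.3, -15.6, 50.6]
tcp_rot: [3.134, 0.001, 1.675]
contact_force: [8.2, 2.0, 7.6]
opening: 0.242
```

Request:
carry_out --increments '[[[0,0,-0.007,0,0,0],[0,0,-0.013,0,0,0],[0,0,-0.013,0,0,0]]]'

```text
clock: 9.48
eef_pos: [512.1, -15.6, 55.2]
tcp_rot: [3.139, 0.001, 1.675]
contact_force: [3.8, 0.2, 2.2]
opening: 0.241
```

Request:
carry_out --increments '[[[0,0,0,0,0,0],[0,0,0,0,0,0],[0,0,0,0,0,0],[0,0,-0.02,0,0,0],[0,0,-0.1,0,0,0]]]' --hand 0.4

```text
clock: 9.9
eef_pos: [507.2, -15.2, 91.4]
tcp_rot: [-3.133, -0.001, 1.675]
contact_force: [-0.6, -0.2, 0.7]
opening: 0.6
```

Request:
carry_out --increments '[[[0,0,0,0,0,0],[0,0,0,0,0,0]]]'

```text
clock: 10.07
eef_pos: [511.6, -15.4, 96.0]
tcp_rot: [3.139, 0.0, 1.675]
contact_force: [-0.6, -0.4, -0.5]
opening: 0.604
```

```bash
python3 -c "
from h import *
go((525.3,-107.3,95))"
```

```text
t 10.07 pos [511.6 -15.4  96. ] rpy [3.139 0.    1.675] F [-0.6 -0.4 -0.5]
inc [-0.2321, 0.0103, 0.0026] [0.0025, 0.0004, 0.0047]
```

Request:
carry_out --increments '[[[-0.04,0.002,0,0,0,0],[-0.12,0.006,0,0,0,0],[-0.2,0.01,0,0,0,0],[-0.231,0.012,0,0,0,0],[-0.231,0.012,0,0,0,0]]]'

```text
clock: 10.48
eef_pos: [525.0, -108.9, 94.0]
tcp_rot: [-3.141, 0.0, 1.672]
contact_force: [0.5, 0.3, -0.4]
opening: 0.6
```

Request:
carry_out --increments '[[[0,0,0,0,0,0],[0,0,0,0,0,0],[0,0,0,0,0,0]]]'

```text
clock: 10.73
eef_pos: [524.5, -105.7, 94.2]
tcp_rot: [-3.141, -0.0, 1.676]
contact_force: [0.3, -0.3, -0.5]
opening: 0.602
```

```bash
python3 -c "
from h import *
go((525.3,-107.3,55))"
```

```text
t 10.73 pos [ 524.5 -105.7   94.2] rpy [-3.141 -0.     1.676] F [ 0.3 -0.3 -0.5]
inc [-0.0043, 0.0017, 0.098] [-0.0009, -0.0005, 0.0054]
```

Request:
carry_out --increments '[[[-0.003,0.001,0.03,0,0,0],[-0.003,0.001,0.06,0,0,0],[-0.003,0.001,0.085,0,0,0],[-0.003,0.001,0.098,0,0,0],[-0.003,0.001,0.098,0,0,0]]]'

```text
clock: 11.15
eef_pos: [524.3, -107.4, 53.3]
tcp_rot: [-3.138, -0.001, 1.675]
contact_force: [0.4, 0.3, 0.8]
opening: 0.596
```

Request:
carry_out --increments '[[[0,0,0,0,0,0],[0,0,0,0,0,0],[0,0,0,0,0,0],[0,0,0,0,0,0],[0,0,0,0,0,0]]]' --hand 1

```text
clock: 11.57
eef_pos: [525.9, -108.0, 55.8]
tcp_rot: [3.141, 0.0, 1.675]
contact_force: [0.5, 0.4, 1.7]
opening: 0.243
```

Request:
carry_out --increments '[[[0,0,0,0,0,0],[0,0,0,0,0,0]]]'

```text
clock: 11.73
eef_pos: [525.9, -108.0, 55.6]
tcp_rot: [3.141, 0.0, 1.675]
contact_force: [0.6, 0.5, 2.7]
opening: 0.245
```

Request:
carry_out --increments '[[[0,0,0.005,0,0,0],[0,0,0.01,0,0,0],[0,0,0.014,0,0,0],[0,0,0.014,0,0,0],[0,0,0.014,0,0,0]]]'

```text
clock: 12.15
eef_pos: [525.9, -108.0, 50.0]
tcp_rot: [3.141, 0.0, 1.675]
contact_force: [-1.2, 0.9, 9.6]
opening: 0.245
```

Request:
carry_out --increments '[[[0,0.01,0,0,0,0],[0,0.02,0,0,0,0],[0,0.03,0,0,0,0],[0,0.04,0,0,0,0],[0,0.05,0,0,0,0]]]'

```text
clock: 12.57
eef_pos: [542.9, -105.6, 49.2]
tcp_rot: [-3.136, -0.001, 1.675]
contact_force: [-8.9, -0.6, 9.7]
opening: 0.246
```

Request:
carry_out --increments '[[[0,0.01,0,0,0,0],[0,0.02,0,0,0,0]]]'

```text
clock: 12.73
eef_pos: [550.9, -104.8, 49.2]
tcp_rot: [-3.136, -0.001, 1.675]
contact_force: [-9.2, -0.9, 11.1]
opening: 0.246
```

Request:
carry_out --increments '[[[0,0,-0.007,0,0,0],[0,0,-0.013,0,0,0],[0,0,-0.013,0,0,0]]]'

```text
clock: 12.98
eef_pos: [552.1, -104.8, 54.7]
tcp_rot: [-3.139, -0.001, 1.675]
contact_force: [-3.5, -0.1, 3.9]
opening: 0.242
```

Request:
carry_out --increments '[[[0,0,0,0,0,0],[0,0,0,0,0,0],[0,0,0,0,0,0],[0,0,-0.02,0,0,0],[0,0,-0.1,0,0,0]]]' --hand 0.4

```text
clock: 13.4
eef_pos: [550.7, -104.4, 91.8]
tcp_rot: [-3.135, -0.002, 1.675]
contact_force: [0.4, 0.7, -0.4]
opening: 0.597
```

Request:
carry_out --increments '[[[0,0,0,0,0,0],[0,0,0,0,0,0]]]'

```text
clock: 13.57
eef_pos: [554.9, -105.2, 96.8]
tcp_rot: [3.138, 0.001, 1.675]
contact_force: [0.2, 0.2, -0.7]
opening: 0.597
```

```bash
python3 -c "
from h import *
go((545.2,-195.8,95))"
```

```text
t 13.57 pos [ 554.9 -105.2   96.8] rpy [3.138e+00 1.000e-03 1.675e+00] F [ 0.2  0.2 -0.7]
inc [-0.2226, -0.0478, 0.0047] [0.0036, 0.0011, 0.0048]
```

Foot 3 is sound (about 9 N sideways). Now foot 4.

Request:
carry_out --increments '[[[-0.04,-0.01,0,0,0,0],[-0.12,-0.025,0,0,0,0],[-0.2,-0.04,0,0,0,0],[-0.2225,-0.045,0,0,0,0],[-0.2225,-0.045,0,0,0,0]]]'

```text
clock: 13.98
eef_pos: [544.3, -197.4, 94.5]
tcp_rot: [-3.141, 0.0, 1.672]
contact_force: [-0.4, 0.2, -0.1]
opening: 0.6
```

Request:
carry_out --increments '[[[0,0,0,0,0,0],[0,0,0,0,0,0],[0,0,0,0,0,0],[0,0,0,0,0,0]]]'

```text
clock: 14.32
eef_pos: [544.8, -194.3, 94.8]
tcp_rot: [-3.141, -0.0, 1.676]
contact_force: [-0.1, 0.9, -0.4]
opening: 0.601
```

```bash
python3 -c "
from h import *
go((545.2,-195.8,55))"
```

```text
t 14.32 pos [ 544.8 -194.3   94.8] rpy [-3.141 -0.     1.676] F [-0.1  0.9 -0.4]
inc [-0.0039, 0.0005, 0.0995] [-0.0002, -0.0002, 0.0059]
```

Request:
carry_out --increments '[[[-0.003,0,0.03,0,0,0],[-0.003,0,0.06,0,0,0],[-0.003,0,0.085,0,0,0],[-0.003,0,0.098,0,0,0],[-0.003,0,0.098,0,0,0]]]'

```text
clock: 14.73
eef_pos: [543.6, -196.0, 53.5]
tcp_rot: [-3.139, -0.002, 1.675]
contact_force: [0.6, 0.1, -0.8]
opening: 0.601
```

Request:
carry_out --increments '[[[0,0,0,0,0,0],[0,0,0,0,0,0],[0,0,0,0,0,0],[0,0,0,0,0,0],[0,0,0,0,0,0]]]' --hand 1

```text
clock: 15.15
eef_pos: [545.4, -196.7, 56.2]
tcp_rot: [3.14, 0.001, 1.675]
contact_force: [0.6, 0.4, 0.2]
opening: 0.242
```

Request:
carry_out --increments '[[[0,0,0,0,0,0],[0,0,0,0,0,0]]]'

```text
clock: 15.32
eef_pos: [545.3, -196.7, 56.1]
tcp_rot: [3.141, 0.001, 1.675]
contact_force: [1.0, -0.0, 2.3]
opening: 0.24
```

Request:
carry_out --increments '[[[0,0,0.005,0,0,0],[0,0,0.01,0,0,0],[0,0,0.014,0,0,0],[0,0,0.014,0,0,0],[0,0,0.014,0,0,0]]]'

```text
clock: 15.73
eef_pos: [545.4, -196.7, 50.6]
tcp_rot: [3.141, 0.0, 1.675]
contact_force: [-0.3, 0.3, 8.2]
opening: 0.244
```

Request:
carry_out --increments '[[[0,-0.01,0,0,0,0],[0,-0.02,0,0,0,0],[0,-0.03,0,0,0,0],[0,-0.04,0,0,0,0],[0,-0.05,0,0,0,0]]]'

```text
clock: 16.15
eef_pos: [528.2, -199.4, 51.5]
tcp_rot: [3.135, 0.003, 1.675]
contact_force: [6.9, 0.5, 6.7]
opening: 0.243
```

Request:
carry_out --increments '[[[0,-0.01,0,0,0,0],[0,-0.02,0,0,0,0]]]'

```text
clock: 16.32
eef_pos: [520.2, -200.3, 51.5]
tcp_rot: [3.135, 0.003, 1.675]
contact_force: [7.7, 0.5, 8.1]
opening: 0.246
```

Request:
carry_out --increments '[[[0,0,-0.007,0,0,0],[0,0,-0.013,0,0,0],[0,0,-0.013,0,0,0]]]'

```text
clock: 16.57
eef_pos: [517.6, -199.7, 55.8]
tcp_rot: [3.14, 0.001, 1.675]
contact_force: [3.9, -1.8, 2.4]
opening: 0.242
```

Request:
carry_out --increments '[[[0,0,0,0,0,0],[0,0,0,0,0,0],[0,0,0,0,0,0],[0,0,-0.02,0,0,0],[0,0,-0.1,0,0,0]]]' --hand 0.4

```text
clock: 16.98
eef_pos: [513.7, -198.2, 91.9]
tcp_rot: [-3.134, -0.004, 1.675]
contact_force: [0.1, 0.0, -0.4]
opening: 0.6
```

Request:
carry_out --increments '[[[0,0,-0.05,0,0,0],[0,0,-0.1,0,0,0],[0,0,-0.1,0,0,0]]]'

```text
clock: 17.23
eef_pos: [518.8, -200.2, 139.2]
tcp_rot: [3.137, 0.002, 1.675]
contact_force: [0.7, -0.6, 1.0]
opening: 0.599
```

```bash
python3 -c "
from h import *
go((500,71,135))"
```

```text
t 17.23 pos [ 518.8 -200.2  139.2] rpy [3.137e+00 2.000e-03 1.675e+00] F [ 0.7 -0.6  1. ]
inc [0.6792, 0.0236, 0.0091] [0.0044, 0.0023, 0.0047]
```

Foot 4 is sound too (about 0.73), so foot 1 is the slick one. I'll look while the arm is away from it.

```bash
python3 -c "
from h import *
f=optics.grab_frame('top');P=cloud(f)
cv2.imwrite('pics/c2.png',cv2.resize(f['img'][170:250,110:320,::-1],None,fx=3.8,fy=3.8,interpolation=cv2.INTER_CUBIC))
m=((f['range_z']>0)&(P[...,2]>50)&(P[...,2]<75)).astype(np.uint8);m[:170]=0;m[250:]=0;m[:,:190]=0;m[:,275:]=0
n,l,st,c=cv2.connectedComponentsWithStats(m)
for i in range(1,n):
  if st[i,4]>5: print(c[i].round(),st[i,4],P[l==i].mean(0).round(1))
"
```

```text
[236. 210.] 32 [510.5 -15.9  60.8]
[212. 211.] 31 [497.5  71.4  61.1]
```

View pics/c2.png

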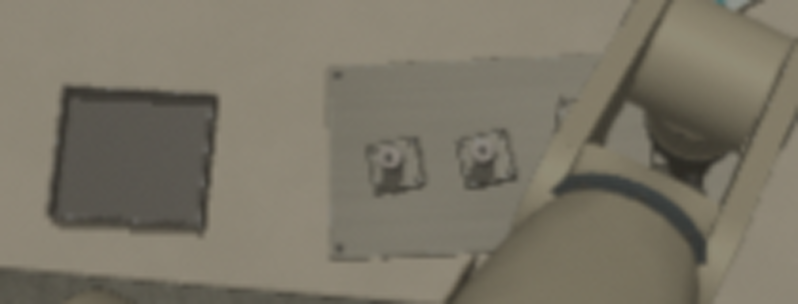

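Foot 1 (crop 392,165) and foot 2 (485,158) stand upright where they were. Back to foot 1, the slick one.

Request:
carry_out --increments '[[[0.05,0.002,0,0,0,0],[0.15,0.005,0,0,0,0],[0.25,0.008,0,0,0,0],[0.35,0.012,0,0,0,0],[0.45,0.015,0,0,0,0]]]'

```text
clock: 17.7
eef_pos: [503.0, -18.3, 134.4]
tcp_rot: [-3.14, -0.0, 1.674]
contact_force: [0.8, -0.1, 0.4]
opening: 0.598
```

Request:
carry_out --increments '[[[0.1,0.003,0,0,0,0],[0.18,0.005,0,0,0,0],[0.22,0.006,0,0,0,0],[0.227,0.007,0,0,0,0],[0.227,0.007,0,0,0,0]]]'

```text
clock: 18.12
eef_pos: [496.9, 71.5, 134.5]
tcp_rot: [-3.14, 0.0, 1.677]
contact_force: [0.0, -0.8, -0.1]
opening: 0.602
```

Request:
carry_out --increments '[[[0,0,0,0,0,0],[0,0,0,0,0,0],[0,0,0,0,0,0],[0,0,0,0,0,0]]]'

```text
clock: 18.45
eef_pos: [497.7, 69.8, 135.2]
tcp_rot: [-3.141, 0.0, 1.673]
contact_force: [0.3, 0.2, -0.2]
opening: 0.597
```

```bash
python3 -c "
from h import *
go((498.6,71.5,55))"
```

```text
t 18.45 pos [497.7  69.8 135.2] rpy [-3.141  0.     1.673] F [ 0.3  0.2 -0.2]
inc [0.004, 0.0028, 0.2004] [-0.0002, 0.0001, 0.0032]
```

Request:
carry_out --increments '[[[0.002,0.002,0.05,0,0,0],[0.002,0.002,0.1,0,0,0],[0.002,0.002,0.15,0,0,0],[0.002,0.002,0.185,0,0,0],[0.002,0.002,0.2,0,0,0]]]'

```text
clock: 18.87
eef_pos: [497.3, 70.9, 53.5]
tcp_rot: [-3.139, 0.0, 1.674]
contact_force: [-0.2, 0.3, 0.5]
opening: 0.602
```

Request:
carry_out --increments '[[[0,0,0,0,0,0],[0,0,0,0,0,0],[0,0,0,0,0,0],[0,0,0,0,0,0]]]'

```text
clock: 19.2
eef_pos: [499.1, 71.7, 56.2]
tcp_rot: [3.14, -0.0, 1.675]
contact_force: [-0.0, 0.8, -0.5]
opening: 0.604
```

Request:
carry_out --increments '[[[0,0,0,0,0,0],[0,0,0,0,0,0],[0,0,0,0,0,0],[0,0,0,0,0,0],[0,0,0,0,0,0]]]' --hand 1 --squeeze 40

```text
clock: 19.62
eef_pos: [498.7, 71.8, 55.6]
tcp_rot: [3.141, -0.0, 1.675]
contact_force: [-0.2, 0.2, 1.8]
opening: 0.241
```

Request:
carry_out --increments '[[[0,0,0,0,0,0],[0,0,0,0,0,0]]]'

```text
clock: 19.78
eef_pos: [498.7, 71.7, 55.5]
tcp_rot: [3.141, -0.0, 1.675]
contact_force: [1.4, 0.3, 3.5]
opening: 0.243
```

Gripped. Lift it and carry it to the tray centre at about (485, 327).

Request:
carry_out --increments '[[[0,0,-0.03,0,0,0],[0,0,-0.08,0,0,0],[0,0,-0.13,0,0,0],[0,0,-0.16,0,0,0],[0,0,-0.16,0,0,0]]]'

```text
clock: 20.2
eef_pos: [499.3, 71.8, 121.0]
tcp_rot: [3.139, -0.0, 1.675]
contact_force: [0.6, 0.7, -3.3]
opening: 0.246
```

Request:
carry_out --increments '[[[0.04,0.002,0,0,0,0],[0.11,0.006,0,0,0,0],[0.18,0.01,0,0,0,0],[0.25,0.013,0,0,0,0],[0.32,0.016,0,0,0,0]]]'

```text
clock: 20.62
eef_pos: [490.3, 200.5, 117.9]
tcp_rot: [-3.14, 0.001, 1.674]
contact_force: [0.9, 0.0, -3.1]
opening: 0.245
```

Request:
carry_out --increments '[[[0.07,0.003,0,0,0,0],[0.14,0.007,0,0,0,0],[0.21,0.011,0,0,0,0],[0.28,0.015,0,0,0,0],[0.318,0.016,0,0,0,0]]]'

```text
clock: 21.03
eef_pos: [483.8, 329.2, 117.9]
tcp_rot: [-3.141, -0.0, 1.676]
contact_force: [0.2, 0.3, -2.2]
opening: 0.243
```

Request:
carry_out --increments '[[[0,0,0,0,0,0],[0,0,0,0,0,0],[0,0,0,0,0,0],[0,0,0,0,0,0],[0,0,0,0,0,0]]]'

```text
clock: 21.45
eef_pos: [484.6, 325.7, 119.1]
tcp_rot: [-3.141, 0.0, 1.674]
contact_force: [-0.5, -0.0, -2.6]
opening: 0.247
```

```bash
python3 -c "
from h import *
for n in('top','scene'):
  f=optics.grab_frame(n);cv2.imwrite('pics/%s3.png'%n,f['img'][:,:,::-1])
  if n=='top': cv2.imwrite('pics/c3.png',cv2.resize(f['img'][170:250,110:320,::-1],None,fx=3.8,fy=3.8,interpolation=cv2.INTER_CUBIC))
go((485,327,52))"
```

```text
t 21.55 pos [484.7 326.  119.3] rpy [-3.142  0.     1.674] F [-0.3 -1.1 -2.8]
inc [0.0024, 0.001, 0.1683] [-0.0001, 0.0001, 0.0037]
```

View pics/c3.png

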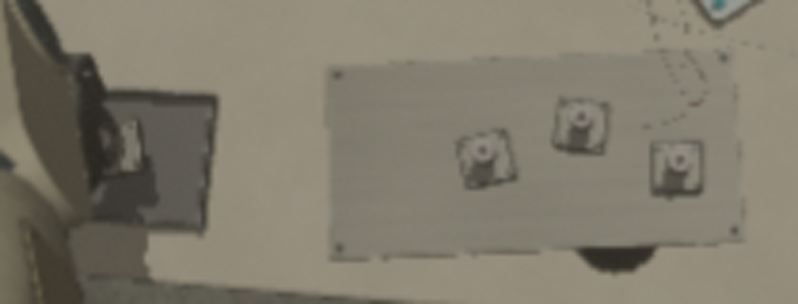

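View pics/scene3.png

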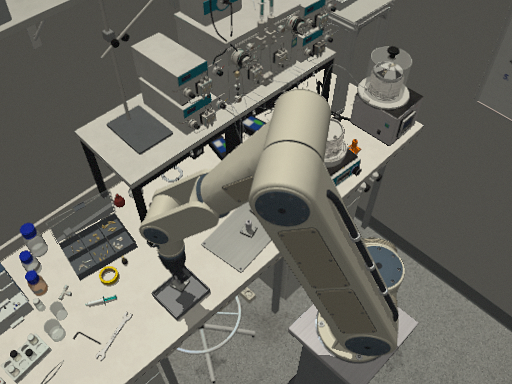

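The slick foot hangs over the tray (crop 125,145; scene 178,275), and the other three stand upright on the plate. Lower it.

Request:
carry_out --increments '[[[0,0,0.03,0,0,0],[0,0,0.07,0,0,0],[0,0,0.11,0,0,0],[0,0,0.14,0,0,0],[0,0,0.15,0,0,0]]]'

```text
clock: 21.97
eef_pos: [483.4, 325.8, 56.8]
tcp_rot: [-3.139, 0.002, 1.675]
contact_force: [0.0, -0.7, -3.1]
opening: 0.241
```

Request:
carry_out --increments '[[[0,0,0,0,0,0],[0,0,0.004,0,0,0],[0,0,0.009,0,0,0],[0,0,0.014,0,0,0],[0,0,0.014,0,0,0]]]'

```text
clock: 22.38
eef_pos: [484.7, 326.9, 53.9]
tcp_rot: [3.141, -0.0, 1.675]
contact_force: [-0.5, -0.2, -2.9]
opening: 0.24
```

Request:
carry_out --increments '[[[0,0,0,0,0,0],[0,0,0,0,0,0]]]'

```text
clock: 22.55
eef_pos: [484.7, 326.9, 54.0]
tcp_rot: [3.141, -0.0, 1.675]
contact_force: [0.1, -0.8, -3.0]
opening: 0.243
```

Still hanging (−3 N); lower about 2 mm more.

Request:
carry_out --increments '[[[0,0,0.003,0,0,0],[0,0,0.005,0,0,0],[0,0,0.005,0,0,0],[0,0,0.005,0,0,0]]]'

```text
clock: 22.88
eef_pos: [484.8, 327.0, 52.1]
tcp_rot: [3.141, -0.0, 1.675]
contact_force: [-0.4, -0.4, 3.3]
opening: 0.239
```

It is on the floor of the tray with about 3 N on the spring. Open slowly, then retract.

Request:
carry_out --increments '[[[0,0,0,0,0,0],[0,0,0,0,0,0],[0,0,0,0,0,0],[0,0,0,0,0,0],[0,0,-0.03,0,0,0]]]' --hand 0.4

```text
clock: 23.3
eef_pos: [483.3, 326.0, 62.1]
tcp_rot: [-3.138, 0.002, 1.675]
contact_force: [-1.3, -0.9, -0.0]
opening: 0.596
```

Request:
carry_out --increments '[[[0,0,-0.06,0,0,0],[0,0,-0.15,0,0,0],[0,0,-0.25,0,0,0],[0,0,-0.35,0,0,0],[0,0,-0.4,0,0,0]]]'

```text
clock: 23.72
eef_pos: [485.9, 327.7, 229.6]
tcp_rot: [3.136, -0.003, 1.675]
contact_force: [1.1, 0.5, 0.5]
opening: 0.603
```

Request:
carry_out --increments '[[[0.05,0,-0.02,0,0,0],[0.15,0,-0.04,0,0,0],[0.25,0,-0.05,0,0,0],[0.35,-0.05,-0.05,0,0,0],[0.45,-0.1,-0.05,0,0,0]]]'

```text
clock: 24.13
eef_pos: [429.2, 498.2, 245.2]
tcp_rot: [3.14, -0.001, 1.674]
contact_force: [-0.4, -0.5, -0.8]
opening: 0.599
```

Request:
carry_out --increments '[[[0,0,0,0,0,0],[0,0,0,0,0,0],[0,0,0,0,0,0],[0,0,0,0,0,0],[0,0,0,0,0,0]]]'

```text
clock: 24.55
eef_pos: [430.1, 495.4, 244.0]
tcp_rot: [3.141, 0.0, 1.673]
contact_force: [0.0, 0.6, -0.4]
opening: 0.602
```

```bash
python3 -c "
from h import *
f=optics.grab_frame('top');P=cloud(f)
cv2.imwrite('pics/c4.png',cv2.resize(f['img'][140:250,110:320,::-1],None,fx=3.8,fy=3.8,interpolation=cv2.INTER_CUBIC))
m=((f['range_z']>0)&(P[...,2]>45)&(P[...,2]<75)).astype(np.uint8);m[:170]=0;m[250:]=0;m[:,:100]=0;m[:,300:]=0
n,l,st,c=cv2.connectedComponentsWithStats(m)
for i in range(1,n):
  if st[i,4]>5: print(c[i].round(),st[i,4],P[l==i].mean(0).round(1))
for t in('gasket_tin','tube_cutter','timer'):
  for d in nets.tip_of(t,'top')[:1]:print(t,np.round(d['point']))
f=optics.grab_frame('scene');cv2.imwrite('pics/s4.png',cv2.resize(f['img'][230:330,130:290,::-1],None,fx=4,fy=4))
s=sense();print(s['clock'],s['eef_pos'],s['contact_force'])
"
```

```text
[262. 201.] 34 [ 550.1 -105.1   60.4]
[142. 210.] 37 [482.8 323.4  57.4]
[237. 210.] 34 [510.4 -16.1  60.4]
[288. 212.] 36 [ 516.5 -199.1   60.6]
gasket_tin [720. 107.   1.]
tube_cutter [722.  -2.   0.]
timer [ 708. -233.   -3.]
24.8 [429.7810342  495.97823863 243.74737785] [-0.41345358 -0.4826702   0.16758486]
```

View pics/c4.png

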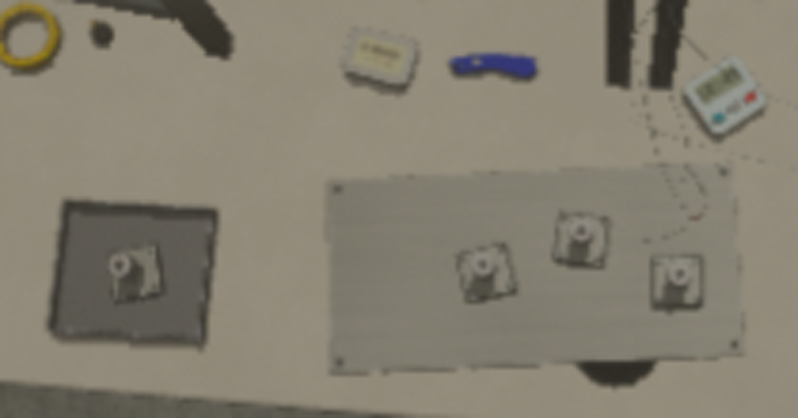

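View pics/s4.png

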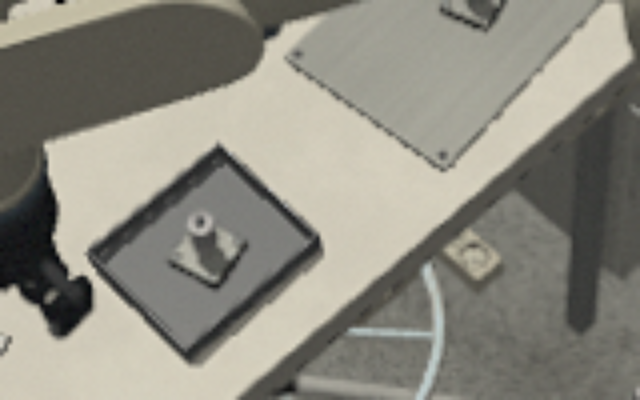

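Foot 1 stands in the tray (crop 135,272), the other three stand on the plate at (485,272), (581,240) and (678,282), and the bystanders have not moved. One check of the foot's uprightness before handing in.

```bash
python3 -c "
from h import *
A=[];B=[]
for k in range(6):
  f=optics.grab_frame('top');P=cloud(f);Z=P[...,2]
  w=np.zeros(Z.shape,bool);w[200:225,130:158]=1
  q=P[w&(Z>54)&(Z<72)];B.append(q.mean(0))
  A.append(P[w&(Z>8)&(Z<18)])
  g=cv2.cvtColor(f['img'],cv2.COLOR_RGB2GRAY)
print(np.mean(B,0).round(1), np.std(B,0).round(2))
q=np.vstack(A);c=np.linalg.lstsq(np.c_[q[:,:2]-q[:,:2].mean(0),np.ones(len(q))],q[:,2],rcond=None)[0];print('sole pts',q.mean(0).round(1),'slopes',c.round(3))
for d in nets.tip_of('foot_a','top'):print('base',np.round(d['point']),d['confidence'])
for d in nets.tip_of('foot_a_grip','top'):print('grip',np.round(d['point']),d['confidence'])
"
```

```text
[483.4 324.1  59.1] [0.25 0.57 0.37]
sole pts [480.7 322.   11.5] slopes [-2.0000e-03 -1.5000e-02  1.1516e+01]
base [721. 105.  -3.] 0.67
base [ 501. -634.    1.] 0.56
base [514. -16.   6.] 0.55
base [ 519. -204.   10.] 0.47
base [ 550. -103.    5.] 0.44
grip [513. -12.  48.] 0.47
```

```bash
python3 -c "
from h import *
print(r.sign_off(), sense()['clock'])"
```

```text
the job is handed in; nothing more can be done
the job is handed in; nothing more can be done
```

The slick foot is standing upright near the middle of the grey tray, and the other three are upright on the plate. The job was handed in at about 25 s.

**Drag test:** I pressed each of the four feet about 5.5 mm and dragged it 28–32 mm. I number them from the tray end of the plate.

| Foot | Sideways drag (N) | Ratio to load on sole |
|---|---|---|
| 1 | about 3 | about 0.3 |
| 2 | about 8.5 | about 0.67 |
| 3 | about 9 | about 0.7 |
| 4 | about 7.3 | about 0.73 |

Foot 1 was clearly the slick one, so I lifted only that foot.

**Last checks:**
- **Slick foot:** its knob is at about (483, 324) mm, within a few mm of the measured tray centre. Its flange measures level, with slopes under 0.02.
- **Other feet:** none of the other three was lifted. Their knob-top heights are unchanged and all are inside the plate's edges.
- **Bystanders:** the tin, cutter and timer are within 3 mm of their first readings.
- **Gripper:** it is clear of everything.

**What disagreed:**
- Foot 1's ratio of about 0.3 is above the stated limit of 0.2 for the slick foot. I put this down to sensor error, but did not confirm that.
- In the final check the network did not report the foot in the tray. I relied on the pictures and the depth readings instead.

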